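# Refit the gas burner's knob and hold it pressed for lighting

## Robot

A 7-joint arm with a two-finger parallel gripper is mounted at the origin on the work surface. World frame = base frame: x ahead of the robot, y to its left, z up, the work surface at z = 0. Lengths are in m, angles in rad, forces in N, time in s.
With the tool pointing down it reaches from about 0.35 to 0.9 m from the base axis. Payload 8.1 kg.
Tool frame: the origin (TCP) lies midway between the tips of the shut fingers; the grasp point (between the pads) lies 19 mm behind it; z points along the fingers, y is the line along which they close (so a half turn about z gives the same grasp; the last joint's range is limited). The gripper opens to 92 mm and grips with 3 to 60 N. Pads are 19 mm wide; open, the fingers measure 130 mm over their backs; the gripper's body (75 mm by 190 mm) begins 47 mm behind the grasp point.
Start: joints at [-0.103, 0.434, 0.025, 1.573, -0.012, 1.134, -0.075], TCP at [0.625, -0, 0.227] pointing down, gripper open.
Joint ranges: [-2.62, 2.62], [-0.44, 2.09], [-1.27, 1.32], [0.08, 2.57], [-1.32, 4.46], [0.12, 2], [-2.74, 2.74]. Speed limits (rad/s): [2.22, 2.22, 3.01, 3.01, 3.14, 3.14, 3.14].

## Interface

Orientations are given as [roll, pitch, yaw] about the fixed x, y, z axes, in that order (R = Rz(yaw) Ry(pitch) Rx(roll)).
In Python, from plant import manip gives the robot as it stands.
- The arm moves only by the tool jog_arm, never from a script. Its argument "targets" is a list of rows, each a list of 3 entries, a list of its own where there are three numbers: the shift along the tool's x, y, z in units of 0.4 m (1.0 is 0.4 m), then the turn, a rotation vector about the tool's x, y, z in units of 90 degrees (1.0 is 90 degrees), then the opening, from -1 (shut) to 1 (fully open), so that 0 is half open. In form: [[[dx, dy, dz], [wx, wy, wz], claw], ...]. A call has 1 to 5 rows; each row is the pose to reach, as a shift and turn from the pose commanded when the call began, along the tool's axes at that moment; what a row does not reach only later rows make up. A row lasts 1/8 s, in which the tool goes at most 62.5 mm and 10.7 degrees, less where a joint would pass 70% of its speed; a pose out of reach is approached as far as the arm can. A call with a number of a shift or a turn outside -1 to 1 is refused whole. A call with a gripper value outside its range is refused whole. The fingers move at their own pace and stop on an object; "grip_force" is the grip in N (left out, the last holds). Time passes only in rows, so rows that repeat a pose let the fingers close. It gives the time, the measured TCP pose, the force, the opening and the grip force at its end, in the units of the state.
- manip.state(): the state, without advancing time (a new reading comes with each control period).
- manip.read_camera(name): name is "scene" or "side" or "wrist"; returns (picture, depth): 384x512x3 uint8, red, green, blue; 384x512 float32, m along the optical axis (not along the pixel's ray), 0 where there is no reading.
- manip.calibration(name): a dict with "fx", "fy", "cx", "cy" (pixels), "rvec" (rotation vector, rad) and "tvec" (3), from world to camera coordinates, as OpenCV has them. Camera axes: x right, y down, z forward; pixel columns grow to the right and rows downward; lengths in m; the calibration is good to about 2 mm. A picture is of the moment at which its call begins: read the wrist's pose just before it. calibration takes no time and is no camera call; for the wrist camera it gives the pose at the moment of the call.
- manip.sign_off(): hands the job in; it is judged then, once.
The state is a dict: "t": time; "joint_pos": joint angles; "joint_vel": joint speeds; "effort": joint torques, N m; "eef_pos": TCP position; "ee_rot": TCP orientation; "wrist_force": force on the tool from outside, world axes, zero at the start; "moment": the same for the moment, N m; "gripper_width": finger opening in m; "gripper_force": force on a finger pad.
Only numpy, scipy, OpenCV 4.12 (cv2) and the standard library are available. Lean on these libraries where they do the work, as an engineer would, in place of code of your own. Each camera call takes 0.05 s, during which the arm holds its last target. There are 200 camera calls.

## Task

Get the gas burner ready to light: turn the clamp's wing anticlockwise by about a quarter turn to its stop so that it frees the spindle guard, then slide the guard sideways all the way off the valve spindle. Pick up the loose control knob, turn it to match the spindle's flat, push it fully onto the spindle and press spindle and knob down to the stop. Finish while still holding the knob pressed down in the gripper, and leave the other things where they are.

Things in the scene. Friction and masses are not known exactly. Their poses are not given: they have to be found in the camera images.
- stove: steel tabletop gas burner, 80 high, fixed; origin under it on the table, it spans local x -170..190, y -160..160. On its flat deck (height 80), at local x, y: valve spindle under the guard (-100, -65), clamp pivot (-30, 45), burner with four pot supports 30 high (110, 0). The guard opens to local +y
- guard_fin (a point): top centre of the grip fin on the guard, 142 above the table; axes parallel to the stove's. Guard: aluminium hood 68 (x) x 72 (y), roof 38 above the deck, ends to local -y and +y open. Fin: on the roof's centre, 44 long (x), 8 thick (y), 24 high
- guard (a joint): the guard's slide along the stove's local +y, m: 0 = over the spindle, 0.11 = fully open at its stop; needs about 2 N and stays where left. A catch block on its clamp side (local +x) runs against the clamp's steel arm unless the clamp is turned away
- clamp_wing (a point): top centre of the clamp's black wing, on its vertical pivot, 40 above the deck (120 above the table). The wing is a bar 50 long, 12 thick, 24 high (16 to 40 above the deck) along this point's x; a flat steel arm 52 long points along +x at 5 to 13 above the deck. The point turns with the clamp
- clamp (a joint): clamp angle, rad, grows anticlockwise seen from above: near 0 (0 to 0.1) = arm in front of the guard's catch, 1.57 = stop, guard free; friction about 0.06 N m, stays where left
- stem_tip (a point): top centre of the brass D-spindle, 110 above the table when not pressed, hidden under the guard at first. Diameter 16, standing 30 above the deck, with a flat 3.5 from the axis all along it; the flat faces this point's +x. The top 3 are tapered. The spindle does not turn
- stem (a joint): how far the spindle is pressed down, m, 0 to 0.006 (stop); a spring needs 3 N to start it and 12 N at the stop, and pushes it back up
- knob: loose black control knob lying bore down; origin: centre of its underside, z up. Body diameter 52, 22 high; on it a grip bar along x (x -24..22), 14 thick, from 22 to 44 high, with a pointer nose on its +x end reaching x = 33. D-bore from below, diameter 18, 18 deep, flat wall 4.5 from the axis on the +x side: +x must point the way the spindle's flat faces (within 0.1 rad)
- knob_socket (a point): centre of the bore's blind end, 18 above the knob's underside; axes those of the knob. It meets the spindle's tip when the knob is fully on; not yet pressed, the knob's underside is then 12 above the deck (92 above the table)
- meal_box: bystander, leave alone: closed white foam meal box, 184 x 190 x 58, on the table's left; loose
- sauce_jar: bystander, leave alone: small jar with white lid, diameter 60, 78 high, beyond the loose knob; loose
- mug: bystander, leave alone: white mug, diameter 76, 80 high, at the right; loose
- jar_lid: bystander, leave alone: flat black jar lid, diameter 68, 12 high, no grip bar, near the loose knob; loose
- spoon: bystander, leave alone: steel spoon lying left of the stove (origin on the underside); loose
- egg_pan: bystander, leave alone: shallow dark pan, diameter 156, 28 high, on the stove's pot supports (its rim is 138 above the table); loose
- bowl: bystander, leave alone: white bowl, diameter 120, 50 high, at the right beyond the jar; loose
- valve: the valve: brass collar (diameter 34, 3 high) fixed on the deck, with the spindle in it; origin on the spindle axis at deck height (80 above the table), +x the way the flat faces
Not all that is in view belongs to the job. Of the things like the knob, leave any that is brown, green or orange; of the rest the smaller one is meant.

How it is judged:
On the way, in this order (a step that is already met when the one before it is completed fails the run):
1. the clamp is turned away from the guard's catch while the guard is still over the spindle (value of joint clamp above 1.1 rad and value of joint guard below 0.03 m), for 0.1 s.
2. the guard is slid fully off the spindle (value of joint guard above 0.095 m and value of joint clamp above 1 rad), for 0.2 s.
3. the knob sits fully on the spindle, flat to flat (distance between knob_socket and stem_tip below 0.004 m and horizontal distance between knob_socket and stem_tip below 0.003 m and angle between the x axis of knob_socket and the x axis of stem_tip, either way round below 0.2 rad and angle between knob_socket's own z axis and vertical below 0.1 rad), for 0.1 s.
At the end, for the whole second after the job is handed in: knob fully on the spindle (bore end within 4 mm of the tip, 3 mm sideways, flats within 0.2 rad, upright within 0.1), spindle pressed over 4 of its 6 mm with over 5 N, fingers still on the knob (over 3 N), knob off the deck and still, clamp over 1.0 rad, guard over 90 mm open (all of step 3 and value of joint stem above 0.004 m and contact force between knob and valve above 5 N and contact force between the fingers and knob above 3 N and contact force between knob and stove below 1 N and value of joint clamp above 1 rad and value of joint guard above 0.09 m and linear speed of knob below 0.02 m/s); the arm keeps its last pose, push and grip.
It fails at once if a bystander is pushed more than 40 mm (distance of any of meal_box, sauce_jar, mug, jar_lid, spoon, egg_pan, bowl from where it was at the start of the episode above 0.04 m).
It also fails if it takes over 64 s, if anything falls off the work surface, if the arm or the gripper's body presses on something with over 40 N, if the wrist force passes 120 N, or if a joint passes its speed limit or range.

## Working session

There is one attempt and no reset: what is moved stays moved. The work goes in short steps, Python scripts to look and compute and a tool call to move; the robot and the scene stay as the last step left them, time stands still between calls to the robot, and variables do not carry over. Pictures are saved under pics/ and viewed, at most 10 in all, crops included, and the job is handed in when it is done.

Besides the shell and the picture viewer there is one more tool, called as name(argument=value, ...) on one line, values as JSON. jog_arm: Moves the arm, as the interface text tells. Its arguments: {"type":"object","properties":{"targets":{"type":"array"},"grip_force":{"type":"number"}},"required":["targets"]}

```bash
mkdir -p pics; cat > h.py <<'E'
import numpy as np, cv2
from scipy.spatial.transform import Rotation as R
from plant import manip
def grab(n):
    c=manip.calibration(n); im,d=manip.read_camera(n); return im,d,c
def save(n,im): cv2.imwrite('pics/'+n+'.png',im[:,:,::-1])
def cloud(d,c):
    v,u=np.mgrid[:d.shape[0],:d.shape[1]]
    p=np.dstack([(u-c['cx'])/c['fx']*d,(v-c['cy'])/c['fy']*d,d])
    M=cv2.Rodrigues(np.array(c['rvec'],float))[0]
    return (p-np.array(c['tvec']).ravel())@M
def pix(P,c):
    return cv2.projectPoints(np.array(P,float).reshape(-1,3),np.array(c['rvec'],float),np.array(c['tvec'],float),np.array([[c['fx'],0,c['cx']],[0,c['fy'],c['cy']],[0,0,1]]),None)[0].reshape(-1,2)
E
python3 - <<'E'
from h import *
ims=[]
for n in('scene','side','wrist'):
    im,d,c=grab(n); np.savez('pics/'+n,im=im,d=d,P=cloud(d,c)); ims.append(im)
    print(n,c)
s=manip.state(); print(s)
save('a',ims[0]); save('b',np.hstack([cv2.resize(ims[1],(400,300)),cv2.resize(ims[2],(400,300))]))
E
```

```text
scene {'fx': 447.8952728370326, 'fy': 447.8952728370326, 'cx': 260.3557217705827, 'cy': 191.6023424448264, 'rvec': array([ 2.42320667,  0.73778195, -0.21766944]), 'tvec': array([-0.46214076, -0.20102151,  1.97309266])}
side {'fx': 478.03535004767355, 'fy': 478.03535004767355, 'cx': 255.3456744031861, 'cy': 198.12585710977518, 'rvec': array([ 0.90979921, -2.35663788,  1.24712312]), 'tvec': array([0.3854038 , 0.32283354, 1.49557315])}
wrist {'fx': 345.30248424255575, 'fy': 345.30248424255575, 'cx': 258.2071643915377, 'cy': 191.38105444176844, 'rvec': array([-2.84212820e+00,  1.54202287e-03,  2.82435674e-03]), 'tvec': array([-0.6232499 , -0.03655471,  0.39143205])}
{'t': 0.15, 'joint_pos': array([-0.10261775,  0.43510382,  0.0250004 ,  1.57384551, -0.01158466,
        1.13399856, -0.07510573]), 'joint_vel': array([-0.00130848, -0.00226702, -0.00130871, -0.0015203 , -0.00060902,
        0.0020752 , -0.00016474]), 'effort': array([ 9.13879558e-04, -6.68263149e+01,  9.85680185e-01, -3.14695251e+01,
       -6.03506877e-02,  3.94195947e-02,  8.07748006e-05]), 'eef_pos': array([ 6.24632055e-01, -5.48719013e-05,  2.26116629e-01]), 'ee_rot': array([-3.14038972e+00,  1.36515457e-04,  1.57072289e+00]), 'wrist_force': array([-0.27767049,  0.49544078, -0.17639561]), 'moment': array([ 0.02957435, -0.00219918, -0.0258516 ]), 'gripper_force': 0.0, 'gripper_width': 0.09126164274426046}
```

View pics/a.png

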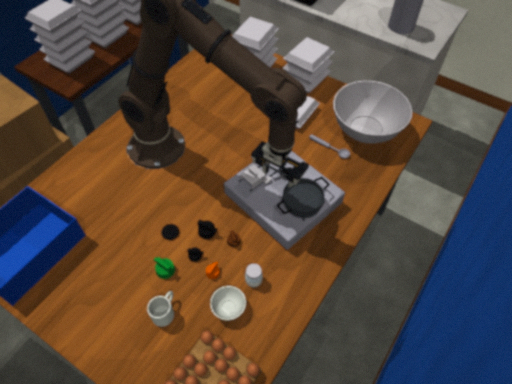

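View pics/b.png

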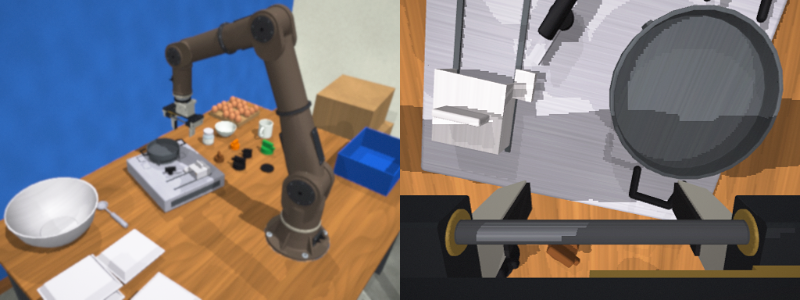

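Scene view: candidates for the knob are black large (206,229), black small (195,254), brown (234,239), orange (213,270), green (165,268), and the flat jar lid (170,232). By the description it is the small black one at (195,254). The wrist view shows the guard with its fin at the lower left of the deck and the wing above it, partly cut off.

```bash
python3 - <<'E'
from h import *
z=np.load('pics/wrist.npz'); P=z['P']; im=z['im']; d=z['d']
Z=P[...,2]
def rect(m,n):
    q=P[m][:,:2].astype(np.float32); r=cv2.minAreaRect(q*1000); print(n,len(q),np.round(r[0],1),np.round(r[1],1),round(r[2],1),'z',P[m][:,2].mean())
u=np.arange(512)[None,:]+0*Z; v=np.arange(384)[:,None]+0*Z
left=(u<200)&(v<260)&(d>0)
rect(left&(Z>.137)&(Z<.147)&(u<150)&(v>100),'fin')
rect(left&(Z>.113)&(Z<.123)&(u<150)&(v>70),'roof')
rect((d>0)&(u>150)&(u<250)&(v<70)&(Z>.114)&(Z<.125),'wing')
# stove
deck=(Z>.075)&(Z<.085)&(d>0)&(v<280)
rect(deck,'deck')
z=np.load('pics/scene.npz'); P=z['P']; Z=P[...,2]; im=z['im']; d=z['d']
for n,(a,b) in dict(big=(206,229),small=(195,254),brown=(234,239),lid=(170,232),org=(213,270),jar=(254,273)).items():
    s=np.zeros_like(Z,bool); s[b-16:b+16,a-16:a+16]=1
    m=s&(d>0)&(Z>.01)&(Z<.1); q=P[m]; print(n,m.sum(),q.mean(0).round(3),q.min(0).round(3),q.max(0).round(3),np.percentile(q[:,2],95).round(3))
deck=(Z>.075)&(Z<.085)&(d>0)&(P[...,0]>.4)&(P[...,0]<1)&(abs(P[...,1])<.35); rect(deck,'deckscene')
im2=cv2.resize(im[205:290,145:275],None,fx=6,fy=6,interpolation=cv2.INTER_CUBIC); save('c',im2)
E
```

```text
fin 745 [491.1  35.3] [ 8.6 43.9] 77.3 z 0.14114175299267115
roof 7217 [490.7  35.2] [72.6 69.2] 77.1 z 0.11772076996070727
wing 1008 [581. 123.] [41.  12.4] 53.8 z 0.11911184833302904
deck 56006 [607.3  51. ] [271.1 357.6] 77.1 z 0.07978676304003371
big 275 [ 0.459 -0.226  0.038] [ 0.39  -0.277  0.01 ] [ 0.499 -0.174  0.066] 0.062
small 181 [ 0.491 -0.33   0.029] [ 0.391 -0.355  0.011] [ 0.576 -0.277  0.053] 0.048
brown 150 [ 0.566 -0.2    0.028] [ 0.496 -0.223  0.01 ] [ 0.632 -0.153  0.052] 0.045
lid 162 [ 0.341 -0.302  0.014] [ 0.289 -0.334  0.01 ] [ 0.411 -0.235  0.024] 0.019
org 188 [ 0.57  -0.345  0.028] [ 0.488 -0.37   0.01 ] [ 0.601 -0.312  0.051] 0.047
jar 326 [ 0.719 -0.293  0.061] [ 0.642 -0.316  0.01 ] [ 0.745 -0.218  0.086] 0.083
deckscene 2887 [598.5 -24. ] [525.9 371.3] 79.8 z 0.08002643904662142
```

View pics/c.png

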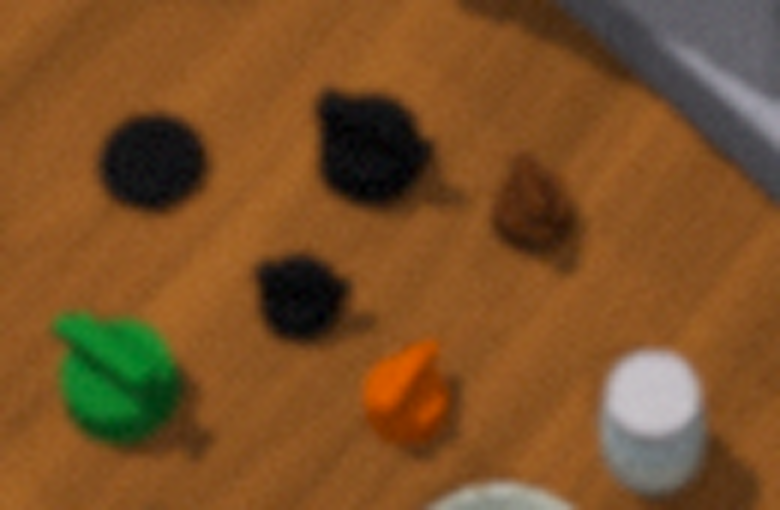

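The crop shows the smaller black knob at crop (300,297), i.e. scene (195,254). Its top is at about 48 mm and the bigger black one's at about 62, so the smaller one is chosen. I'll shift to get the wing fully in view.

jog_arm(targets=[[[0.1,-0.07,0],[0,0,0],0.2],[[0.15,-0.1,0],[0,0,0],0.0],[[0.15,-0.1,0],[0,0,0],0.0]])

```text
t: 0.52
eef_pos: [0.584, 0.0622, 0.2267]
ee_rot: [-3.141, -0.001, 1.574]
wrist_force: [0.5, -1.8, -0.5]
gripper_width: 0.0662
gripper_force: 0.0
```

```bash
python3 - <<'E'
from h import *
im,d,c=grab('wrist'); P=cloud(d,c); Z=P[...,2]; save('w2',im)
def rect(m,n):
    q=P[m][:,:2].astype(np.float32); r=cv2.minAreaRect(q*1000); print(n,len(q),np.round(r[0],1),np.round(r[1],1),round(r[2],1),'z',P[m][:,2].mean())
def near(x,y,r): return np.hypot(P[...,0]-x,P[...,1]-y)<r
rect(near(.491,.035,.05)&(Z>.137)&(Z<.147),'fin')
rect(near(.584,.125,.03)&(Z>.115)&(Z<.125),'wing')
rect(near(.570,.1,.06)&(Z>.088)&(Z<.097),'arm')
rect(near(.491,.035,.055)&(Z>.113)&(Z<.123),'roof')
s=manip.state(); print(s['eef_pos'],s['ee_rot'])
M=cv2.Rodrigues(c['rvec'])[0]; print(-M.T@c['tvec'])
E
```

```text
fin 634 [490.8  35.5] [ 8.7 44.2] 76.4 z 0.14094502847622029
wing 1065 [583.5 126.7] [50. 12.] 53.6 z 0.11920383089054037
arm 1375 [561.4  93.5] [99.9 27.2] 58.9 z 0.09413268874522257
roof 4619 [490.4  35.2] [72.9 68.6] 77.1 z 0.11771292085867627
[0.58478895 0.06045992 0.22670858] [-3.14148580e+00  1.14281279e-04  1.57229919e+00]
[0.58312956 0.14180524 0.38440123]
```

View pics/w2.png

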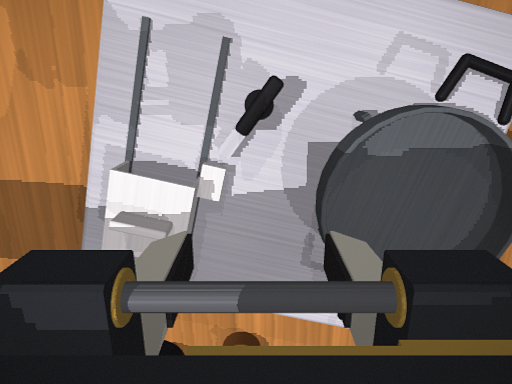

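The picture shows the guard with its fin at (140,222), the catch block at (212,182), and the wing at (260,105) with its arm pointing at the catch. Next I align over the wing.

jog_arm(targets=[[[0.08,0,0],[0,0,0.1],0.0],[[0.167,-0.003,0],[0,0,0.21],0.0],[[0.167,-0.003,0.05],[0,0,0.32],0.0],[[0.167,-0.003,0.15],[0,0,0.404],0.0],[[0.167,-0.003,0.22],[0,0,0.404],0.0]])

```text
t: 1.2
eef_pos: [0.5841, 0.1252, 0.1371]
ee_rot: [3.141, 0.002, 0.933]
wrist_force: [-0.2, -0.2, 0.0]
gripper_width: 0.0459
gripper_force: 0.0
```

jog_arm(targets=[[[0,0,0.07],[0,0,0],0.0],[[0,0,0.1],[0,0,0],0.0],[[0,0,0.1],[0,0,0],0.0]])

```text
t: 1.58
eef_pos: [0.5839, 0.1259, 0.0983]
ee_rot: [-3.141, 0.001, 0.935]
wrist_force: [0.3, -0.3, 0.8]
gripper_width: 0.046
gripper_force: 0.0
```

jog_arm(targets=[[[0,0,0],[0,0,0],-0.8],[[0,0,0],[0,0,0],-0.8],[[0,0,0],[0,0,0],-0.8],[[0,0,0],[0,0,-0.1],-0.8]], grip_force=20)

```text
t: 2.08
eef_pos: [0.5842, 0.1269, 0.0992]
ee_rot: [3.141, -0.0, 1.096]
wrist_force: [-0.3, 0.3, 0.4]
gripper_width: 0.0122
gripper_force: 19.8
```

jog_arm(targets=[[[0,0,0],[0,0,-0.1],-0.8],[[0,0,0],[0,0,-0.2],-0.8],[[0,0,0],[0,0,-0.3],-0.8],[[0,0,0],[0,0,-0.4],-0.8],[[0,0,0],[0,0,-0.5],-0.8]])

```text
t: 2.7
eef_pos: [0.5842, 0.1269, 0.0992]
ee_rot: [3.141, 0.0, 1.884]
wrist_force: [1.1, -0.4, -1.6]
gripper_width: 0.012
gripper_force: 19.8
```

jog_arm(targets=[[[0,0,0],[0,0,-0.1],-0.8],[[0,0,0],[0,0,-0.2],-0.8],[[0,0,0],[0,0,-0.3],-0.8],[[0,0,0],[0,0,-0.36],-0.8],[[0,0,0],[0,0,-0.36],-0.8]])

```text
t: 3.32
eef_pos: [0.5842, 0.127, 0.0992]
ee_rot: [3.141, 0.0, 2.443]
wrist_force: [0.1, 1.1, 1.6]
gripper_width: 0.0116
gripper_force: 19.9
```

jog_arm(targets=[[[0,0,0],[0,0,0],0.0],[[0,0,0],[0,0,0],0.0],[[0,0,-0.1],[0,0,0],0.0],[[0,0,-0.2],[0,0,-0.1],0.0],[[0,-0.1,-0.2],[0,0,-0.2],0.0]])

```text
t: 3.95
eef_pos: [0.5607, 0.099, 0.182]
ee_rot: [3.137, 0.005, 2.766]
wrist_force: [0.1, -1.3, 0.4]
gripper_width: 0.0458
gripper_force: 0.0
```

```bash
python3 - <<'E'
from h import *
im,d,c=grab('wrist'); P=cloud(d,c); Z=P[...,2]
def rect(m,n):
    q=P[m][:,:2].astype(np.float32); r=cv2.minAreaRect(q*1000); print(n,len(q),np.round(r[0],1),np.round(r[1],1),round(r[2],1),'z',P[m][:,2].mean())
def near(x,y,r): return np.hypot(P[...,0]-x,P[...,1]-y)<r
for n,a in dict(wing=(.584,.127,.03,.115,.125),fin=(.491,.035,.05,.137,.147)).items():
    m=near(*a[:3])&(Z>a[3])&(Z<a[4])
    if m.sum()>50: rect(m,n)
s=manip.state(); print(s['eef_pos'],s['ee_rot'],s['joint_pos'])
Rt=R.from_euler('xyz',s['ee_rot']).as_matrix(); print((Rt.T@(np.array([.4908,.0355,.123])-s['eef_pos'])/.4).round(3),(s['ee_rot'][2]-np.radians(166.9))/(np.pi/2))
E
```

```text
wing 1088 [582.9 126.9] [12.5 49.7] 49.1 z 0.11904072717064441
fin 1151 [490.6  35.6] [ 8.7 43.9] 77.5 z 0.14097377102087982
[0.55589412 0.09179843 0.17977535] [-3.13869629e+00  1.36250387e-03  2.76947131e+00] [ 0.02866702  0.41381006 -0.39320073  1.76066358  0.18727826  1.00442873
  0.76291215]
[ 0.101 -0.19   0.142] -0.09134424756370985
```

jog_arm(targets=[[[0.05,-0.1,0],[0,0,-0.099],0.0],[[0.1,-0.2,0],[0,0,-0.099],0.0],[[0.1,-0.2,0],[0,0,-0.099],0.0],[[0.1,-0.2,0],[0,0,-0.099],0.0]])

```text
t: 4.5
eef_pos: [0.4915, 0.0371, 0.179]
ee_rot: [3.141, 0.001, 2.912]
wrist_force: [0.4, 0.3, 0.0]
gripper_width: 0.0461
gripper_force: 0.0
```

```bash
python3 - <<'E'
from h import *
s=manip.state(); print(s['eef_pos'],s['ee_rot'])
Rt=R.from_euler('xyz',s['ee_rot']).as_matrix(); print((Rt.T@(np.array([.4908,.0355,.123])-s['eef_pos'])/.4).round(3),(s['ee_rot'][2]-np.radians(167))/(np.pi/2))
E
```

```text
[0.49152691 0.03705997 0.17895047] [3.14128865e+00 6.64908446e-04 2.91248087e+00]
[ 0.001 -0.004  0.14 ] -0.0014126460242378102
```

jog_arm(targets=[[[0.001,-0.004,0.1],[0,0,0],0.0],[[0.001,-0.004,0.14],[0,0,0],0.0],[[0.001,-0.004,0.14],[0,0,0],-0.9],[[0.001,-0.004,0.14],[0,0,0],-0.9],[[0.001,-0.004,0.14],[0,0,0],-0.9]], grip_force=25)

```text
t: 5.12
eef_pos: [0.4911, 0.0357, 0.1237]
ee_rot: [3.141, 0.002, 2.914]
wrist_force: [0.1, 0.7, 0.2]
gripper_width: 0.0202
gripper_force: 0.0
```

jog_arm(targets=[[[0,0.05,0],[0,0,0],-0.9],[[0,0.11,0],[0,0,0],-0.9],[[0,0.17,0],[0,0,0],-0.9],[[0,0.23,0],[0,0,0],-0.9],[[0,0.272,0],[0,0,0],-0.9]])

```text
t: 5.75
eef_pos: [0.5155, 0.142, 0.1234]
ee_rot: [3.142, 0.001, 2.914]
wrist_force: [-0.5, -2.1, 2.0]
gripper_width: 0.0083
gripper_force: 25.0
```

jog_arm(targets=[[[0,0.002,0],[0,0,0],-0.9],[[0,0.002,0],[0,0,0],-0.9],[[0,0.002,0],[0,0,0],-0.9]])

```text
t: 6.12
eef_pos: [0.5156, 0.1427, 0.1233]
ee_rot: [3.14, 0.001, 2.914]
wrist_force: [-0.4, 1.2, 6.0]
gripper_width: 0.0082
gripper_force: 25.0
```

jog_arm(targets=[[[0,0,0],[0,0,0],-0.2],[[0,0,0],[0,0,0],-0.2],[[0,0,-0.1],[0,0,0],0.0],[[0,0,-0.2],[0,0,0],0.0],[[-0.05,-0.1,-0.2],[0,0,0],0.0]])

```text
t: 6.75
eef_pos: [0.5267, 0.1025, 0.206]
ee_rot: [3.137, 0.005, 2.92]
wrist_force: [2.1, -1.2, -1.1]
gripper_width: 0.0457
gripper_force: 0.0
```

jog_arm(targets=[[[-0.05,-0.08,0],[0,0,0],0.0],[[-0.1,-0.175,0],[0,0,0],0.0],[[-0.1,-0.175,0],[0,0,0],0.0],[[-0.1,-0.175,0],[0,0,0],0.0]])

```text
t: 7.25
eef_pos: [0.5484, 0.0219, 0.2025]
ee_rot: [3.141, -0.001, 2.914]
wrist_force: [-0.5, 0.3, 0.1]
gripper_width: 0.0461
gripper_force: 0.0
```

```bash
python3 - <<'E'
from h import *
im,d,c=grab('wrist'); P=cloud(d,c); Z=P[...,2]
def rect(m,n):
    q=P[m][:,:2].astype(np.float32); r=cv2.minAreaRect(q*1000); print(n,len(q),np.round(r[0],1),np.round(r[1],1),round(r[2],1),'z',P[m][:,2].mean())
def near(x,y,r): return np.hypot(P[...,0]-x,P[...,1]-y)<r
m=near(.491,.035,.02)&(Z>.104)&(Z<.116); rect(m,'stem')
m=near(.515,.142,.04)&(Z>.137)&(Z<.147); 
if m.sum()>30: rect(m,'fin')
np.savez('pics/w3',im=im,d=d,P=P)
u,v=pix([.491,.035,.11],c)[0].astype(int); print(u,v); 
u0=max(u-40,0);v0=max(v-30,0)
a=cv2.resize(im[v0:v0+60,u0:u0+80],(400,300),interpolation=cv2.INTER_CUBIC); save('d',np.hstack([cv2.resize(im,(400,300)),a])); print(u0,v0)
s=manip.state(); print(s['eef_pos'],s['ee_rot'])
E
```

```text
stem 309 [488.6  36.3] [15.7 11.5] 60.9 z 0.10906026803810004
fin 1045 [515. 142.] [ 9.  43.2] 77.9 z 0.1410024885683667
258 117
218 87
[0.54830824 0.02252859 0.20260329] [ 3.14112622e+00 -5.78482308e-04  2.91482127e+00]
```

View pics/d.png

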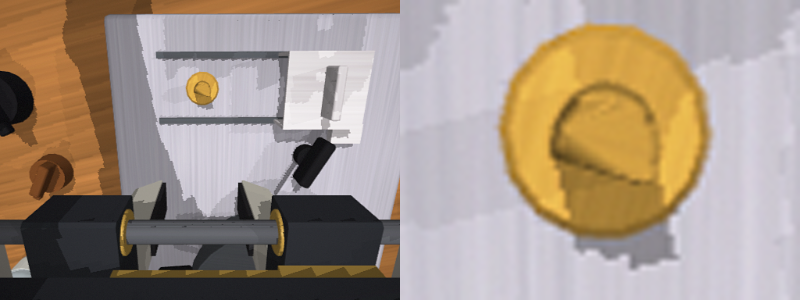

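The left panel shows the spindle uncovered at about (202,90) and the guard fully over with its fin at (332,92). The right panel shows the flat's edge facing image-down, tilted about 17°: the flat faces about -30° in the world. Spindle axis is at (490.6, 35.2) mm. Now to the knob.

jog_arm(targets=[[[-0.03,-0.13,-0.02],[0,0,0],0.0],[[-0.06,-0.28,-0.02],[0,0,0],0.0],[[-0.09,-0.42,0],[0,0,0],0.0],[[-0.12,-0.56,0],[0,0,0],0.0],[[-0.15,-0.7,0],[0,0,0],0.0]])

```text
t: 7.92
eef_pos: [0.5442, -0.2649, 0.2028]
ee_rot: [3.141, 0.0, 2.916]
wrist_force: [1.3, -0.2, -0.2]
gripper_width: 0.0455
gripper_force: 0.0
```

jog_arm(targets=[[[-0.02,-0.1,0],[0,0,0],0.0],[[-0.037,-0.19,0],[0,0,0],0.0],[[-0.037,-0.19,0],[0,0,0],0.0],[[-0.037,-0.19,0],[0,0,0],0.0]])

```text
t: 8.43
eef_pos: [0.5419, -0.3402, 0.2026]
ee_rot: [3.14, -0.0, 2.916]
wrist_force: [0.5, 0.7, -0.3]
gripper_width: 0.0459
gripper_force: 0.0
```

```bash
python3 - <<'E'
from h import *
im,d,c=grab('wrist'); P=cloud(d,c); Z=P[...,2]
np.savez('pics/w4',im=im,d=d,P=P); save('e',im)
s=manip.state(); print(s['eef_pos'],s['ee_rot'])
n,l,st,ce=cv2.connectedComponentsWithStats(((Z>.035)&(Z<.075)&(d>0)&(im.max(2)<70)).astype(np.uint8))
for i in range(1,n):
    if st[i,4]>60:
        q=P[l==i]; r=cv2.minAreaRect((q[:,:2]*1000).astype(np.float32)); print(ce[i].round(),st[i,4],np.round(r[0],1),np.round(r[1],1),round(r[2],1),np.percentile(q[:,2],[5,50,95]).round(3))
E
```

```text
[ 0.54198818 -0.33983236  0.20274602] [3.14030666e+00 3.42548204e-05 2.91654563e+00]
[374.  42.] 2580 [ 456.4 -218.7] [75.4 19.4] 11.0 [0.039 0.058 0.06 ]
[256. 101.] 811 [ 476.7 -327.1] [45.5 14. ] 30.6 [0.041 0.043 0.045]
```

View pics/e.png

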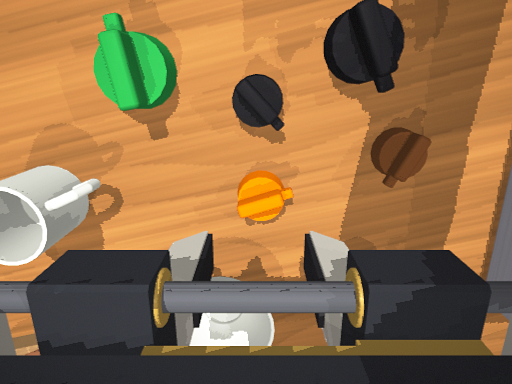

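The picture shows the small black knob at (258,100) with its nose at (277,125), i.e. toward about +30.6° in the world. Orange (265,197), brown (400,155), big black (365,45) and green (135,65) stay. Knob centre is about (477.6, -326.6) mm. Next I turn the tool to yaw 30.6°.

jog_arm(targets=[[[0.08,0,0],[0,0,0.11],0.0],[[0.164,-0.004,0],[0,0,0.22],0.0],[[0.164,-0.004,0],[0,0,0.33],0.0],[[0.164,-0.004,0],[0,0,0.44],0.0],[[0.164,-0.004,0],[0,0,0.55],0.0]])

```text
t: 9.1
eef_pos: [0.4776, -0.3269, 0.2031]
ee_rot: [3.141, -0.0, 2.047]
wrist_force: [0.2, 0.6, -0.3]
gripper_width: 0.0458
gripper_force: 0.0
```

jog_arm(targets=[[[0,0,0],[0,0,0.11],0.0],[[0,0,0],[0,0,0.22],0.0],[[0,0,0],[0,0,0.33],0.0],[[0,0,0],[0,0,0.44],0.0],[[0,0,0],[0,0,0.55],0.0]])

```text
t: 9.72
eef_pos: [0.4777, -0.3269, 0.2029]
ee_rot: [3.141, -0.001, 1.183]
wrist_force: [-0.1, 0.2, 0.4]
gripper_width: 0.0455
gripper_force: 0.0
```

jog_arm(targets=[[[0,0,0.05],[0,0,0.11],0.0],[[0,0,0.1],[0,0,0.22],0.0],[[0,0,0.15],[0,0,0.33],0.0],[[0,0,0.2],[0,0,0.417],0.0],[[0,0,0.2],[0,0,0.417],0.0]])

```text
t: 10.35
eef_pos: [0.4768, -0.3265, 0.1216]
ee_rot: [-3.139, 0.001, 0.534]
wrist_force: [-0.1, 0.4, 0.4]
gripper_width: 0.0458
gripper_force: 0.0
```

```bash
python3 - <<'E'
from h import *
im,d,c=grab('wrist'); P=cloud(d,c); Z=P[...,2]
m=(np.hypot(P[...,0]-.477,P[...,1]+.327)<.045)&(Z>.041)&(Z<.049)&(d>0)
if m.sum()>100: print(m.sum(),cv2.minAreaRect((P[m][:,:2]*1000).astype(np.float32)))
s=manip.state(); print(s['eef_pos'],s['ee_rot'],s['joint_pos'][6])
Rt=R.from_euler('xyz',s['ee_rot']).as_matrix(); print((Rt.T@(np.array([.4776,-.3266,.026])-s['eef_pos'])/.4).round(4),(s['ee_rot'][2]-.534)/(np.pi/2))
E
```

```text
1100 ((477.0406799316406, -327.25665283203125), (45.07664108276367, 13.378741264343262), 30.660354614257812)
[ 0.47727835 -0.32729817  0.12269628] [-3.14042391e+00  1.02502694e-04  5.36115958e-01] -0.40536471163970933
[ 0.0016 -0.0008  0.2417] 0.001347060702367908
```

jog_arm(targets=[[[0.001,0,0.1],[0,0,0],0.0],[[0.001,0,0.2],[0,0,0],0.0],[[0.001,0,0.24],[0,0,0],0.0],[[0.001,0,0.24],[0,0,0],-0.8],[[0.001,0,0.24],[0,0,0],-0.8]], grip_force=45)

```text
t: 11.02
eef_pos: [0.4783, -0.3293, 0.0283]
ee_rot: [3.14, -0.001, 0.531]
wrist_force: [0.4, -0.7, 1.2]
gripper_width: 0.0302
gripper_force: 0.0
```

jog_arm(targets=[[[0,0,0],[0,0,0],-0.8],[[0,0,0],[0,0,0],-0.8],[[0,0,-0.1],[0,0,0],-0.8],[[0,0,-0.25],[0,0,0],-0.8],[[0,0,-0.4],[0,0,0],-0.8]])

```text
t: 11.65
eef_pos: [0.4769, -0.3286, 0.1886]
ee_rot: [-3.141, 0.0, 0.531]
wrist_force: [1.2, 0.1, 0.2]
gripper_width: 0.0137
gripper_force: 45.0
```

```bash
python3 - <<'E'
from h import *
s=manip.state(); print(s['eef_pos'],s['ee_rot'],s['gripper_width'],s['gripper_force'],s['wrist_force'])
im,d,c=grab('wrist'); P=cloud(d,c); Z=P[...,2]
save('f',im)
Rt=R.from_euler('xyz',s['ee_rot']).as_matrix(); Q=(P-s['eef_pos'])@Rt
np.savez('pics/w5',im=im,d=d,Q=Q)
m=(np.abs(Q[...,0])<.05)&(np.abs(Q[...,1])<.05)&(Q[...,2]>-.03)&(Q[...,2]<.04)&(d>0)&(im.max(2)<90)
q=Q[m]; print(m.sum(),q.min(0),q.max(0)); h=np.histogram(q[:,2],bins=np.arange(-.03,.04,.005)); print(h)
print((Rt.T@(np.array([.4906,.0352,.2])-s['eef_pos'])/.4).round(4))
E
```

```text
[ 0.47688596 -0.32857216  0.18859407] [-3.14133546e+00  2.37353381e-04  5.30819059e-01] 0.013671208489205411 44.999815821647644 [1.20547421 0.13924057 0.24895822]
5414 [-0.00895862 -0.02558316 -0.02995604] [0.03421811 0.02430367 0.02806166]
(array([  64,  100, 1496,  585,  151,  564,  101, 1571,  248,  223,  212,
         99,    0,    0]), array([-3.0000000e-02, -2.5000000e-02, -2.0000000e-02, -1.5000000e-02,
       -1.0000000e-02, -5.0000000e-03,  6.9388939e-18,  5.0000000e-03,
        1.0000000e-02,  1.5000000e-02,  2.0000000e-02,  2.5000000e-02,
        3.0000000e-02,  3.5000000e-02,  4.0000000e-02]))
[ 0.49   -0.7669 -0.0284]
```

View pics/f.png

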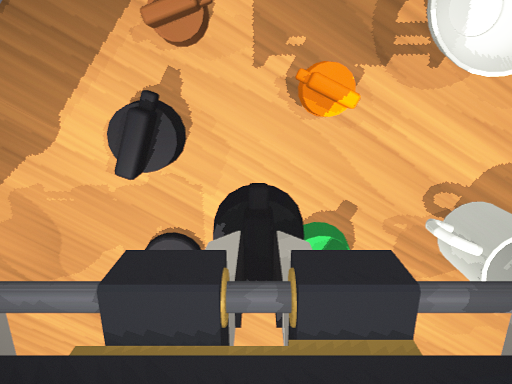

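The knob is held: body at (258,215) with its nose toward image-up (tool +x). I'll fit its exact position in the hand.

```bash
python3 - <<'E'
from h import *
from scipy.optimize import least_squares
z=np.load('pics/w5.npz'); Q=z['Q']*1000; im=z['im']; d=z['d']
dk=(d>0)&(im.max(2)<90)&(abs(Q[...,0])<50)&(abs(Q[...,1])<40)
v=np.arange(384)[:,None]+0*d; 
m=dk&(Q[...,2]>4)&(Q[...,2]<10)&(v<240); q=Q[m]; print('top z',np.percentile(q[:,2],[10,50,90]),'x,y range',q[:,:2].min(0),q[:,:2].max(0))
# outer boundary in angle bins
zt=np.median(q[:,2]); q=q[abs(q[:,2]-zt)<2]
a=np.degrees(np.arctan2(q[:,1],q[:,0])); r=np.hypot(q[:,0],q[:,1]); B=[]
for k in range(-80,80,4):
    s=(a>=k)&(a<k+4)
    if s.sum()>3 and r[s].max()>20: B.append(q[s][r[s].argmax(),:2])
B=np.array(B); f=least_squares(lambda p:np.hypot(*(B-p[:2]).T)-26,[0,0],loss='soft_l1'); print(len(B),f.x,abs(f.fun).mean())
m=dk&(Q[...,2]<-8)&(Q[...,2]>-20)&(abs(Q[...,1])<9)&(Q[...,0]>8); q=Q[m]
if len(q)>20: print('bar',len(q),cv2.minAreaRect(q[:,:2].astype(np.float32)),q[:,0].max(),np.median(q[:,2]))
E
```

```text
top z [5.32191567 6.11983989 7.27805435] x,y range [  2.81471458 -23.96974038] [33.56358054 23.3021927 ]
34 [-1.7460737  -0.28443046] 0.6645068688448124
bar 1184 ((15.768437385559082, -0.07753944396972656), (15.411685943603516, 17.69797134399414), 0.2651962339878082) 23.45892631205584 -15.402064313947587
```

jog_arm(targets=[[[0.05,-0.11,-0.03],[0,0,0],-0.8],[[0.11,-0.25,-0.03],[0,0,0],-0.8],[[0.17,-0.39,-0.03],[0,0,0],-0.8],[[0.23,-0.53,-0.03],[0,0,0],-0.8],[[0.29,-0.66,-0.03],[0,0,0],-0.8]])

```text
t: 12.32
eef_pos: [0.443, -0.0404, 0.199]
ee_rot: [3.141, -0.001, 0.531]
wrist_force: [0.8, -0.1, -0.3]
gripper_width: 0.0133
gripper_force: 45.0
```

jog_arm(targets=[[[0.06,-0.13,0],[0,0,0.11],-0.8],[[0.113,-0.259,0],[0,0,0.22],-0.8],[[0.113,-0.259,0],[0,0,0.33],-0.8],[[0.113,-0.259,0],[0,0,0.44],-0.8],[[0.113,-0.259,0],[0,0,0.55],-0.8]])

```text
t: 12.95
eef_pos: [0.43, 0.0701, 0.1988]
ee_rot: [-3.141, -0.0, -0.338]
wrist_force: [-0.1, 0.1, -1.0]
gripper_width: 0.0137
gripper_force: 45.0
```

jog_arm(targets=[[[0,0,0],[0,0,0.118],-0.8],[[0,0,0],[0,0,0.118],-0.8],[[0,0,0],[0,0,0.118],-0.8]])

```text
t: 13.32
eef_pos: [0.4301, 0.0699, 0.1988]
ee_rot: [-3.141, -0.0, -0.514]
wrist_force: [0.1, 0.6, -0.1]
gripper_width: 0.0136
gripper_force: 45.0
```

```bash
python3 - <<'E'
from h import *
from scipy.optimize import least_squares
s=manip.state(); print(s['eef_pos'],s['ee_rot'],s['gripper_width'],s['joint_pos'])
im,d,c=grab('wrist'); P=cloud(d,c); Z=P[...,2]; save('g',im)
np.savez('pics/w6',im=im,d=d,P=P)
m=(np.hypot(P[...,0]-.49,P[...,1]-.036)<.02)&(Z>.104)&(Z<.116)&(d>0)
q=P[m][:,:2]*1000; print('stem',m.sum(),cv2.minAreaRect(q.astype(np.float32)))
ys=(im[...,0].astype(int)-im[...,2]>50)&(np.hypot(P[...,0]-.49,P[...,1]-.036)<.03)&(Z>.081)&(Z<.087)
print('collar',ys.sum(),cv2.minEnclosingCircle((P[ys][:,:2]*1000).astype(np.float32)))
Rt=R.from_euler('xyz',s['ee_rot']).as_matrix(); Q=(P-s['eef_pos'])@Rt*1000
dk=(d>0)&(im.max(2)<90)&(abs(Q[...,1])<35)&(abs(Q[...,0])<45)
for a,b in((3,10),(-20,-10),(10,30)):
    q=Q[dk&(Q[...,2]>a)&(Q[...,2]<b)]; print(a,len(q),q.min(0).round(1),q.max(0).round(1))
print((Rt.T@(np.array([.4906,.0352,.2])-s['eef_pos'])/.4).round(4))
E
```

```text
[0.43012037 0.06988395 0.19876257] [-3.14144546e+00 -1.54865569e-04 -5.14109165e-01] 0.013612470114450938 [-0.40969729  0.15327529  0.14334899  2.05615711 -0.02713207  0.93367062
 -2.3367734 ]
stem 319 ((488.2671203613281, 36.13058090209961), (14.74467658996582, 10.98592758178711), 60.5285758972168)
collar 1029 ((490.4808654785156, 35.12317657470703), 16.580581665039062)
3 1641 [  2.9 -22.9   3. ] [34.1 23.8 10. ]
-20 2055 [ -8.5  -8.4 -19.7] [ 23.6   9.7 -10.1]
10 771 [  6.2 -24.2  10. ] [26.  25.2 28.2]
[ 0.1743  0.0011 -0.0031]
```

View pics/g.png

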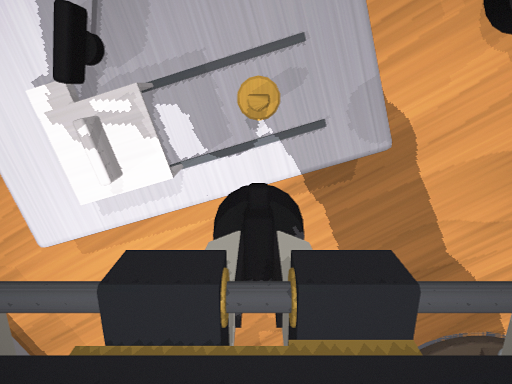

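The picture shows the spindle at (258,98) with its flat edge facing image-up, the same way as the knob's nose (258,190). The collar and stem fits agree on (490.5, 35.1) mm, so I move over it and approach.

jog_arm(targets=[[[0.1,0,0],[0,0,0],-0.8],[[0.172,0.001,0],[0,0,0],-0.8],[[0.172,0.001,0.07],[0,0,0],-0.8],[[0.172,0.001,0.13],[0,0,0],-0.8],[[0.172,0.001,0.13],[0,0,0],-0.8]], grip_force=50)

```text
t: 14.0
eef_pos: [0.4885, 0.0351, 0.1454]
ee_rot: [3.139, 0.003, -0.517]
wrist_force: [0.6, -0.1, -0.5]
gripper_width: 0.0135
gripper_force: 50.0
```

jog_arm(targets=[[[0,0,0.01],[0,0,0],-0.8],[[0,0,0.016],[0,0,0],-0.8],[[0,0,0.022],[0,0,0],-0.8],[[0,0,0.028],[0,0,0],-0.8],[[0,0,0.028],[0,0,0],-0.8]])

```text
t: 14.62
eef_pos: [0.4896, 0.0355, 0.1355]
ee_rot: [3.141, 0.0, -0.518]
wrist_force: [-0.6, 0.2, -0.3]
gripper_width: 0.0134
gripper_force: 50.0
```

jog_arm(targets=[[[0,0,0.006],[0,0,0],-0.8],[[0,0,0.012],[0,0,0],-0.8],[[0,0,0.018],[0,0,0],-0.8],[[0,0,0.018],[0,0,0],-0.8]])

```text
t: 15.12
eef_pos: [0.4896, 0.0354, 0.1281]
ee_rot: [3.141, 0.0, -0.518]
wrist_force: [0.7, -0.4, -0.2]
gripper_width: 0.0134
gripper_force: 50.0
```

jog_arm(targets=[[[0,0,0.006],[0,0,0],-0.8],[[0,0,0.012],[0,0,0],-0.8],[[0,0,0.018],[0,0,0],-0.8],[[0,0,0.022],[0,0,0],-0.8],[[0,0,0.022],[0,0,0],-0.8]])

```text
t: 15.75
eef_pos: [0.4897, 0.0354, 0.1195]
ee_rot: [3.142, 0.0, -0.518]
wrist_force: [-0.0, -0.5, 2.1]
gripper_width: 0.014
gripper_force: 50.0
```

Seating contact has started near 0.1205, as expected. Now I press.

jog_arm(targets=[[[0,0,0.003],[0,0,0],-0.8],[[0,0,0.006],[0,0,0],-0.8],[[0,0,0.009],[0,0,0],-0.8],[[0,0,0.012],[0,0,0],-0.8],[[0,0,0.012],[0,0,0],-0.8]])

```text
t: 16.38
eef_pos: [0.4898, 0.0354, 0.115]
ee_rot: [-3.141, -0.0, -0.519]
wrist_force: [-3.8, -0.4, 8.2]
gripper_width: 0.0134
gripper_force: 50.0
```

jog_arm(targets=[[[0,0,0.004],[0,0,0],-0.8],[[0,0,0.008],[0,0,0],-0.8],[[0,0,0.011],[0,0,0],-0.8],[[0,0,0.011],[0,0,0],-0.8],[[0,0,0.011],[0,0,0],-0.8]])

```text
t: 17.0
eef_pos: [0.4902, 0.0354, 0.113]
ee_rot: [-3.14, -0.001, -0.519]
wrist_force: [-13.0, -2.2, 41.0]
gripper_width: 0.0133
gripper_force: 50.0
```

jog_arm(targets=[[[0,0,-0.003],[0,0,0],-0.8],[[0,0,-0.003],[0,0,0],-0.8],[[0,0,-0.003],[0,0,0],-0.8]])

```text
t: 17.38
eef_pos: [0.49, 0.0354, 0.1133]
ee_rot: [-3.14, -0.001, -0.519]
wrist_force: [-8.8, -1.2, 28.5]
gripper_width: 0.0134
gripper_force: 50.0
```

```bash
python3 - <<'E'
from h import *
im,d,c=grab('wrist'); s=manip.state(); print(s['eef_pos'],s['ee_rot'],s['wrist_force'],s['gripper_force'])
P=cloud(d,c); Z=P[...,2]
for n,(x,y,a,b) in dict(wing=(.584,.127,.115,.125),fin=(.515,.142,.137,.147)).items():
    m=(np.hypot(P[...,0]-x,P[...,1]-y)<.035)&(Z>a)&(Z<b); 
    if m.sum()>40: print(n,m.sum(),cv2.minAreaRect((P[m][:,:2]*1000).astype(np.float32)))
Rt=R.from_euler('xyz',s['ee_rot']).as_matrix(); Q=(P-s['eef_pos'])@Rt*1000
dk=(d>0)&(im.max(2)<90)&(abs(Q[...,1])<35)&(abs(Q[...,0])<45)
for a,b in((3,10),(-20,-10)):
    q=Q[dk&(Q[...,2]>a)&(Q[...,2]<b)]; print(a,len(q),q.max(0).round(1),np.median(q[:,2]))
E
```

```text
[0.49004961 0.03542833 0.11328026] [-3.14040835e+00 -7.49596951e-04 -5.18666108e-01] [-8.17223418 -0.94711792 28.31849922] 50.01646041870117
wing 313 ((579.3032836914062, 121.9295654296875), (2.4805614948272705, 48.21770095825195), 48.231529235839844)
fin 1100 ((516.26513671875, 141.1730499267578), (9.423087120056152, 29.763547897338867), 75.25865173339844)
3 1625 [34.1 24.  10. ] 6.072965284216053
-20 2054 [ 23.7   9.6 -10.1] -15.685375528134063
```

```bash
python3 -c "
from plant import manip
print(manip.sign_off())"
```

```text
the job is handed in; nothing more can be done
None
```

The job is handed in, but the judge gave no verdict back: the clamp is turned about 1.5 rad, the guard is open about 110 mm, and the knob is on the spindle flat to flat, still gripped and pressed to the stop at about 28 N.

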